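# Grade the grinding balls with the slotted sieve

### The arm

A 6-joint arm with a two-finger parallel gripper is mounted at the origin on the work surface. World frame = base frame: x ahead of the robot, y to its left, z up, the work surface at z = 0. Lengths are in m, angles in rad, forces in N, time in s.
With the tool pointing down it reaches from about 0.375 to 0.975 m from the base axis. Payload 3.8 kg.
Tool frame: the origin (TCP) lies at the very end of the fingers, on their centre line; the grasp point (between the pads) lies 19 mm behind it; z points along the fingers, y is the line along which they close (so a half turn about z gives the same grasp; the last joint's range is limited). The gripper opens to 85 mm and grips with 20 to 120 N. Pads are 22 mm wide; open, the fingers measure 114 mm over their backs; the gripper's body (76 mm by 85 mm) begins 54 mm behind the grasp point. The pads swing forward as they close: fully open they stand 13 mm farther back than shut.
Start: joints at [1.117, 0.264, 1.604, -0, 1.274, -0.037], TCP at [0.273, 0.617, 0.231] pointing down, gripper open.
Joint ranges: [-2.63, 2.63], [-0.94, 2.18], [0.31, 2.57], [-1.31, 4.45], [0, 2.66], [-2.55, 2.55]. Speed limits (rad/s): [2.57, 2.57, 3.14, 3.14, 3.14, 3.14].

### API

Orientations are given as a unit quaternion [x, y, z, w].
In Python, from workcell import arm gives the robot as it stands.
- The arm moves only by the tool step_arm, never from a script. Its argument "rows" is a list of rows, each an object of numbers: "wx", "wy", "wz": the turn, a rotation vector about the tool's x, y, z in degrees; "dx", "dy", "dz": the shift along the tool's x, y, z in mm; "jaw": the closure, from 0 (fully open) to 1 (shut). A call has 1 to 10 rows; each row shifts and turns the commanded pose from where the row before left it, along the tool's axes as they then stand; what a row does not reach is not made up. A row lasts 1/10 s, in which the tool goes at most 50 mm and 8.59 degrees, less where a joint would pass 70% of its speed; a pose out of reach is approached as far as the arm can. A call with a gripper value outside its range is refused whole. The fingers move at their own pace and stop on an object; the grip force is fixed at half the most. Time passes only in rows, so rows that do not move let the fingers close. It gives the time, the measured TCP pose, the force, the opening and the grip force at its end, in the units of the state.
- arm.state(): the state, without advancing time (a new reading comes with each control period).
- arm.read_camera(name): name is "scene" or "top"; returns a dict with "image" (400x640x3 uint8, blue, green, red), "mtx" (3x3 intrinsics, pixels), "k1" (the pictures are not rectified: a ray, as slopes to the right and down, at radius r is drawn at 1 + k1 r^2 times it, then the intrinsics apply), "extrinsics" (4x4, takes a point from world to camera coordinates). Camera axes: x right, y down, z forward; pixel columns grow to the right and rows downward; lengths in m; the calibration is good to about 2 mm. A picture is of the moment at which its call begins. There is no depth.
- arm.sign_off(): hands the job in; it is judged then, once.
The state is a dict: "time": time; "joint_pos": joint angles; "dq": joint speeds; "joint_efforts": joint torques, N m; "eef_pos": TCP position; "ee_rot": TCP orientation; "ft_force": force on the tool from outside, world axes, zero at the start; "torque": the same for the moment, N m; "width": finger opening in m; "grip_force": force on a finger pad.
Only numpy, scipy, OpenCV 4.12 (cv2) and the standard library are available. Lean on these libraries where they do the work, as an engineer would, in place of code of your own. Each camera call takes 0.05 s, during which the arm holds its last target. There are 200 camera calls.

### The job

Take the sieve by its handle and, over the blue pan, tilt it so that all four small steel balls fall through its slots into the pan while the two large white balls stay in it; then tip the large balls out over the pouring lip into the yellow tub. Finally lay the empty sieve back flat on its sloped rest, between the guides with the lip downhill as it was, and let go. Do not touch the balls with the gripper, do not tip small balls out over the lip, spill none, and leave the bottle, beaker and tip box where they stand.

Things in the scene. Friction and masses are not known exactly. Their poses are not given: they have to be found in the camera images.
- sieve: Loose aluminium sieve tray, about 0.35 kg (0.28 to 0.46), 160 mm long (its x), 122 mm wide (y; 130 over the handle posts), walls 35 mm high. Origin: centre of its underside; z up out of the tray. Floor 5 mm thick: solid for x -80 to 0 mm, slotted for x 0 to 77 mm. Its +x end is a full wall, its -x end the open pouring lip
- sieve_handle (a point): Centre of the sieve's blue handle bar, at sieve (0, 0, 88) mm. The flat-sided bar runs along sieve y between posts 120 mm apart, is 14 mm thick along sieve x and 22 mm high along sieve z: pinch it across x. It leans with the tray, 15 deg at the start
- sieve_lip (a point): Middle of the pouring lip, at sieve (-80, 0, 9) mm: top of a ridge 4 mm high across the floor, the only stop at this end. It holds large balls resting on it up to about 40 deg of lip-down tilt; rolling up from the slots they clear it at 32 to 42 deg
- sieve_slots (a point): Middle of the slotted half, at sieve (39, 0, 5) mm: six slots along x, 16 mm wide between 4 mm bars. Small balls drop through; large ones sink 2 mm in and need about 30 deg lip-down to climb out onto the solid floor. 15 to 25 deg of closed-end-down tilt rolls all balls here
- cradle: Fixed sloped rest, white plate 196 x 152 mm. Origin: middle of its upper face, 48 mm above the bench. Frame tilted with the plate: x uphill (15 deg), -x end low, roughly towards the robot, z square to the plate. Sieve lies flat on it, frames nearly coinciding, lip downhill. Blue side guides 10 mm high leave 6 mm each side of the walls; a toe bar 8 mm high stands 6 mm past the lip
- small1: Small dark steel grinding ball, diameter 13 mm, 11 g; origin at its centre. Starts loose inside the sieve on the solid half of its floor, rolled down against the ridge
- small2: Small dark steel grinding ball, diameter 13 mm, 11 g; origin at its centre. Starts loose inside the sieve on the solid half of its floor, rolled down against the ridge
- small3: Small dark steel grinding ball, diameter 13 mm, 11 g; origin at its centre. Starts loose inside the sieve on the solid half of its floor, rolled down against the ridge
- small4: Small dark steel grinding ball, diameter 13 mm, 11 g; origin at its centre. Starts loose inside the sieve on the solid half of its floor, rolled down against the ridge
- large1: Large white ceramic grinding ball, diameter 32 mm, 85 g; origin at its centre. Starts loose inside the sieve on the solid half of its floor, rolled down against the ridge
- large2: Large white ceramic grinding ball, diameter 32 mm, 85 g; origin at its centre. Starts loose inside the sieve on the solid half of its floor, rolled down against the ridge
- blue_pan: Fixed open blue pan for the small balls, 170 x 170 x 45 mm high outside, walls and floor 4 mm; origin at the centre of its underside on the bench. It may stand left or right of the cradle
- yellow_tub: Fixed open yellow tub for the large balls, 190 (its x) x 180 x 60 mm high outside, walls and floor 4 mm; origin at the centre of its underside on the bench. On the other side from the blue pan
- reagent_bottle: Bystander: clear bottle with blue cap, 64 mm diameter, 130 mm high, origin under its centre
- beaker: Bystander: glass beaker, 72 mm diameter, 90 mm high, origin under its centre
- tip_box: Bystander: blue pipette-tip box with clear lid, 82 x 122 x 55 mm high, origin under its centre
Things that resemble listed ones, but are neither listed nor needed, are in the scene too. Leave any turquoise look-alike of the cradle alone. Leave any red look-alike of the large2 alone.

How it is judged:
By the outcome, as a careful person would: the job done as asked, in the order asked, and still so for the second after the job is handed in, with the robot touching nothing.
It also fails if it takes over 67 s, if anything falls off the work surface, if the arm or the gripper's body presses on something with over 40 N, if the wrist force passes 120 N, or if a joint passes its speed limit or range.

## Working session

There is one attempt and no reset: what is moved stays moved. The work goes in short steps, Python scripts to look and compute and a tool call to move; the robot and the scene stay as the last step left them, time stands still between calls to the robot, and variables do not carry over. Pictures are saved under pics/ and viewed, at most 10 in all, crops included, and the job is handed in when it is done.

Besides the shell and the picture viewer there is one more tool, called after "Call:" as name(argument=value, ...), one argument or row to a line, values as JSON. step_arm: Moves the arm, as the interface text tells. Its arguments: {"type":"object","properties":{"rows":{"type":"array"}},"required":["rows"]}

```bash
mkdir -p pics; ls; python3 - <<'E'
from workcell import arm
import cv2,json
s=arm.state();print(s)
for n in("scene","top"):
    c=arm.read_camera(n);cv2.imwrite(f"pics/{n}0.png",c["image"]);print(n,c["mtx"],c["k1"],c["extrinsics"])
E
```

```text
pics
{'time': 0.0, 'joint_pos': array([ 1.11711568e+00,  2.64737919e-01,  1.60534536e+00,  1.57047977e-06,
        1.27371190e+00, -3.69080687e-02]), 'dq': array([ 1.87466997e-03,  5.66921116e-04, -1.44403189e-03,  7.17953477e-04,
        9.55017398e-04,  3.37990868e-06]), 'joint_efforts': array([-2.49110108e-04, -5.15096569e+01, -3.67316866e+01,  1.96504157e-04,
        1.28473778e-02, -2.75027425e-06]), 'eef_pos': array([0.27293815, 0.61656985, 0.22998776]), 'ee_rot': array([ 2.06881469e-01,  9.78365394e-01, -1.06811631e-03, -2.68161129e-04]), 'ft_force': array([-0.22909561,  0.2303716 , -0.35046193]), 'torque': array([-0.03510023,  0.00281663, -0.01844668]), 'grip_force': 0.0, 'width': 0.08536994197526873}
scene [[409.28508467   0.         315.53105806]
 [  0.         409.28508467 199.905598  ]
 [  0.           0.           1.        ]] 0.011400086100194957 [[-0.46798752  0.88373303 -0.00189829  0.26976236]
 [ 0.76160459  0.40222205 -0.5081101  -0.38927738]
 [-0.44827014 -0.23923493 -0.86129004  1.47244391]
 [ 0.          0.          0.          1.        ]]
top [[498.38120048   0.         318.82087006]
 [  0.         498.38120048 196.68003084]
 [  0.           0.           1.        ]] -0.09580590255009568 [[-0.00505106 -0.99995638 -0.00785611  0.01576299]
 [-0.9960575   0.00572686 -0.0885249   0.57087984]
 [ 0.08856603  0.007378   -0.99604298  1.10058067]
 [ 0.          0.          0.          1.        ]]
```

View pics/scene0.png

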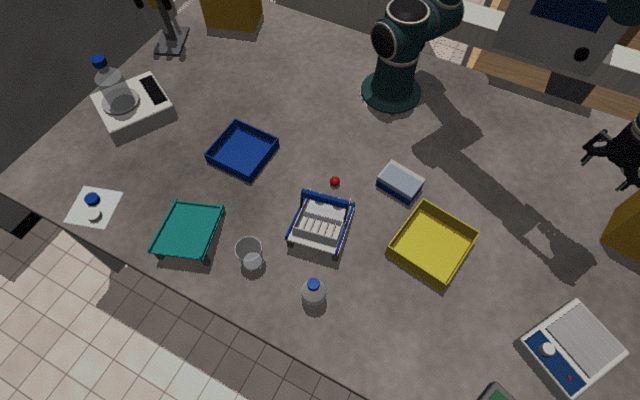

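View pics/top0.png

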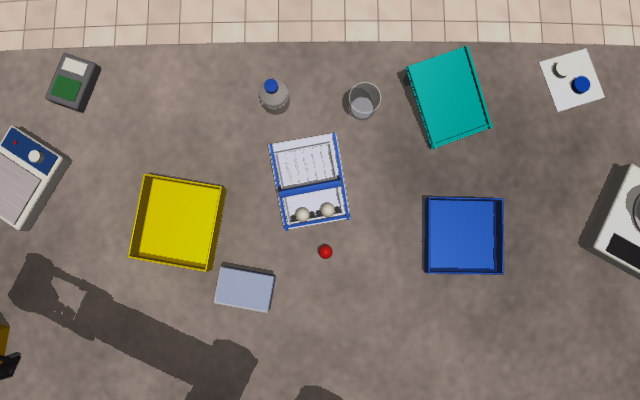

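The sieve with its blue bar lies on the white cradle at top (310,180) and scene (322,222). Things it could be mistaken for: the turquoise look-alike at top (447,97), scene (188,230). The red ball at top (325,251) could be taken for a large ball. The blue pan is at top (463,235), the yellow tub at (177,222) and the tip box at (245,288). I choose the white cradle with the sieve and check it in a close crop.

```bash
cat > h.py <<'E'
import numpy as np,cv2
from scipy.spatial.transform import Rotation as R
def proj(c,P):
    P=np.atleast_2d(P);E=c["extrinsics"];q=P@E[:3,:3].T+E[:3,3];s=q[:,:2]/q[:,2:]
    s=s*(1+c["k1"]*(s**2).sum(1,keepdims=True));K=c["mtx"]
    return s*[K[0,0],K[1,1]]+K[:2,2]
def ray(c,uv):
    K=c["mtx"];d=(np.atleast_2d(uv)-K[:2,2])/[K[0,0],K[1,1]];s=d.copy()
    for _ in range(20): s=d/(1+c["k1"]*(s**2).sum(1,keepdims=True))
    E=c["extrinsics"];v=np.c_[s,np.ones(len(s))]@E[:3,:3]
    return -E[:3,:3].T@E[:3,3],v
def onplane(c,uv,z):
    o,v=ray(c,uv);return o+v*((z-o[2])/v[:,2:])
E
python3 - <<'E'
import cv2,numpy as np
a=cv2.imread("pics/top0.png")[125:240,255:365];b=cv2.imread("pics/scene0.png")[180:265,275:365]
a=cv2.resize(a,None,fx=4.5,fy=4.5,interpolation=2)[:517];b=cv2.resize(b,(298,281),interpolation=2)
o=np.zeros((517,495+298,3),np.uint8);o[:,:495]=a;o[:281,495:]=b
cv2.imwrite("pics/crop.png",o)
E
```

```text
(no output)
```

View pics/crop.png

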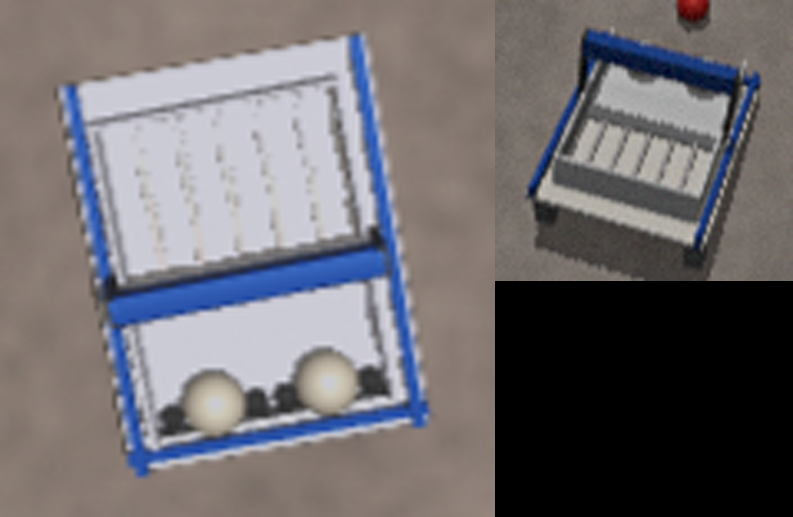

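```bash
cat > fit.py <<'E'
from h import *
from workcell import arm
import json
from scipy.optimize import least_squares
c=arm.read_camera("top");s=arm.read_camera("scene")
cv=lambda x,y:((x+.5)/4.5-.5+255,(y+.5)/4.5-.5+125)
obs=np.array([cv(60,87),cv(363,33),cv(428,425),cv(137,473)])
L=np.array([[98,76,10],[98,-76,10],[-98,-76,10],[-98,76,10]])/1e3
def T(p): return R.from_euler("ZY",[p[2],-np.radians(15)]),np.array([p[0],p[1],.048])
def cp(p,P): r,t=T(p);return r.apply(P)+t
f=least_squares(lambda p:(proj(c,cp(p,L))-obs).ravel(),[.5,0,0]);p=f.x
print("cradle",p,np.degrees(p[2]),f.fun.round(1))
np.save("cradle.npy",p)
B=np.array([[x,y,z] for x in(-7,7) for y in(-58,58) for z in(77,99)])/1e3
im=c["image"];hsv=cv2.cvtColor(im,cv2.COLOR_BGR2HSV)
box=np.array([[-98,-98]])
# handle: blue pixels strictly between guides
blue=cv2.inRange(hsv,(105,120,40),(130,255,255))
def hull(q):
    m=np.zeros(im.shape[:2],np.uint8);P=cp(p,q*0+0) if 0 else None
    return m
def mask(cam,o):
    r=R.from_euler("z",o[2]).apply(B)+[o[0],o[1],0]
    h=cv2.convexHull((proj(cam,cp(p,r))*16).astype(np.int32).reshape(-1,1,2)).reshape(-1,2)
    m=np.zeros(im.shape[:2],np.uint8);cv2.fillConvexPoly(m,h,255,cv2.LINE_AA,4);return m/255.
reg=cv2.fillConvexPoly(np.zeros(im.shape[:2],np.uint8),proj(c,cp(p,np.array([[60,62,20],[60,-62,20],[-60,-62,20],[-60,62,20]])/1e3)).astype(np.int32),1)
best=min(((np.abs(mask(c,(a,b,y))-blue/255.)*reg).sum(),a,b,y) for a in np.arange(-.012,.0121,.001) for b in(-.004,-.002,0,.002,.004) for y in np.radians([-3,-1.5,0,1.5,3]))
print("sieve off",best)
o=best[1:];np.save("off.npy",o)
r=cp(p,np.array([[o[0],o[1],.088]]));print("handle",r)
for nm,lo,hi,z,sz in(("pan",(105,120,30),(130,255,255),.045,17),("tub",(22,120,60),(35,255,255),.06,19)):
    m=cv2.inRange(hsv,lo,hi);n,l,st,ce=cv2.connectedComponentsWithStats(m);
    cand=[i for i in range(1,n) if st[i,4]>2500];
    for i in cand:
        cs=cv2.findContours((l==i).astype(np.uint8),0,2)[0];k=max(cs,key=cv2.contourArea)
        w=onplane(c,k.reshape(-1,2).astype(float),z)[:,:2].astype(np.float32);print(nm,st[i],cv2.minAreaRect(w))
for cam,n in((c,"top"),(s,"scene")):
    g=cam["image"].copy()
    for q,col in((L,(0,0,255)),(B+[o[0],o[1],0],(0,255,0))):
        for u in proj(cam,cp(p,q)): cv2.circle(g,tuple(int(round(v)) for v in u),1,col,-1)
    u=proj(cam,cp(p,np.zeros((1,3))))[0].astype(int)
    cv2.imwrite(f"pics/o_{n}.png",cv2.resize(g[u[1]-60:u[1]+60,u[0]-60:u[0]+60],(400,400),interpolation=2))
cv2.imwrite("pics/o.png",np.hstack([cv2.imread("pics/o_top.png"),cv2.imread("pics/o_scene.png")]))
E
python3 fit.py
```

```text
cradle [0.60366498 0.03297837 0.17109619] 9.803089397420774 [-0.7 -0.   0.9 -0.3  1.  -0.5 -1.3  0.8]
sieve off (np.float64(171.68235294117648), np.float64(-0.0019999999999999914), 0, np.float64(0.026179938779914945))
handle [[0.57931782 0.02877153 0.13248383]]
pan [ 425  197   79   78 6032] ((0.48186826705932617, -0.3098567724227905), (0.17670011520385742, 0.16975311934947968), 88.4472885131836)
tub [ 127  174  100   98 7396] ((0.5135433077812195, 0.325591504573822), (0.19299840927124023, 0.1911207139492035), 80.03890228271484)
```

View pics/o.png

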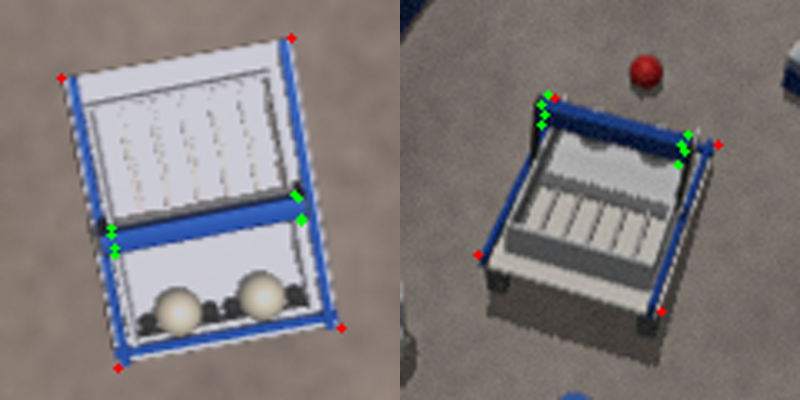

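The crop confirms the choice: the white cradle holds the sieve with two white and four dark balls, and the fitted bar corners (green) sit on the bar in both views. The pan is at (0.482,-0.310) and the tub at (0.514,0.326). Next I'll make a planner, and first check in free air that the pour tilt is reachable over the tub.

```bash
cat > plan.py <<'E'
from h import *
from scipy.linalg import logm,expm
import sys
def pose(pt,body,az,th):
    """tool pose that puts sieve point `body` (mm) at world `pt` (m); az deg heading of sieve x, th lip-down tilt deg"""
    S=R.from_euler("ZY",[az,-th],degrees=True).as_matrix()
    T=np.eye(4);T[:3,:3]=np.c_[S[:,1],S[:,0],-S[:,2]]
    T[:3,3]=np.array(pt)+S@(np.array([0,0,88-19])-np.array(body))/1e3;return T
def cur():
    from workcell import arm
    s=arm.state();T=np.eye(4);T[:3,:3]=R.from_quat(s["ee_rot"]).as_matrix();T[:3,3]=s["eef_pos"];return T,s
def rows(T0,T1,N):
    D=np.linalg.inv(T0)@T1
    E=expm(np.real(logm(D))/N);w=np.degrees(R.from_matrix(E[:3,:3]).as_rotvec())
    print("N",N,"w",w.round(2),"d",(E[:3,3]*1e3).round(1),"| norm",np.linalg.norm(w).round(2),np.linalg.norm(E[:3,3]*1e3).round(1))
    return T1
def polar(r,a,z): return [r*np.cos(np.radians(a)),r*np.sin(np.radians(a)),z]
def err(T1):
    T,s=cur();D=np.linalg.inv(T1)@T
    print("t",s["time"],"err mm",(D[:3,3]*1e3).round(1),"deg",np.degrees(R.from_matrix(D[:3,:3]).as_rotvec()).round(2),"F",s["ft_force"].round(1),"w",round(s["width"]*1e3,1),"q",s["joint_pos"].round(2))
E
python3 - <<'E'
from plan import *
T,s=cur()
A=pose(polar(.643,32.4,.11),[-80,0,9],32.4,57)
print(A[:3,3]);rows(T,A,12)
p=np.load("cradle.npy");o=np.load("off.npy")
az=np.degrees(p[2])+1
S=R.from_euler("ZY",[p[2],-np.radians(15)]).apply([o[0],o[1],.088])+[p[0],p[1],.048]
G=pose(S,[0,0,88],az,15);P=pose(S,[0,0,178],az,15)
rows(A,P,14);print(P)
E
```

```text
[0.53720439 0.34092027 0.20977199]
N 12 w [-4.61 -1.39  2.57] d [-31.8  -5.1   1.3] | norm 5.46 32.2
N 14 w [ 2.96 -0.93  1.28] d [-22.9 -10.8   7.8] | norm 3.36 26.5
[[-0.18743428  0.94880686  0.25423203  0.60702911]
 [ 0.98227715  0.18104761  0.04851156  0.03405929]
 [ 0.          0.25881905 -0.96592583  0.02719792]
 [ 0.          0.          0.          1.        ]]
```

Call:
step_arm(
  rows=[
    {"wx":-4.6,"wy":-1.4,"wz":2.6,"dx":-31.8,"dy":-5.1,"dz":1.3},
    {"wx":-4.6,"wy":-1.4,"wz":2.6,"dx":-31.8,"dy":-5.1,"dz":1.3},
    {"wx":-4.6,"wy":-1.4,"wz":2.6,"dx":-31.8,"dy":-5.1,"dz":1.3},
    {"wx":-4.6,"wy":-1.4,"wz":2.6,"dx":-31.8,"dy":-5.1,"dz":1.3},
    {"wx":-4.6,"wy":-1.4,"wz":2.6,"dx":-31.8,"dy":-5.1,"dz":1.3},
    {"wx":-4.6,"wy":-1.4,"wz":2.6,"dx":-31.8,"dy":-5.1,"dz":1.3},
  ],
)

```text
invalid input at $.rows[0]: expected keys wx, wy, wz, dx, dy, dz, jaw
```

Call:
step_arm(
  rows=[
    {"wx":-4.6,"wy":-1.4,"wz":2.6,"dx":-31.8,"dy":-5.1,"dz":1.3},
    {"wx":-4.6,"wy":-1.4,"wz":2.6,"dx":-31.8,"dy":-5.1,"dz":1.3},
    {"wx":-4.6,"wy":-1.4,"wz":2.6,"dx":-31.8,"dy":-5.1,"dz":1.3},
    {"wx":-4.6,"wy":-1.4,"wz":2.6,"dx":-31.8,"dy":-5.1,"dz":1.3},
    {"wx":-4.6,"wy":-1.4,"wz":2.6,"dx":-31.8,"dy":-5.1,"dz":1.3},
    {"wx":-4.6,"wy":-1.4,"wz":2.6,"dx":-31.8,"dy":-5.1,"dz":1.3},
  ],
)

```text
invalid input at $.rows[0]: expected keys wx, wy, wz, dx, dy, dz, jaw
```

```bash
cat > g.py <<'E'
from plan import *
p=np.load("cradle.npy");o=np.load("off.npy");az=np.degrees(p[2])+1
S=R.from_euler("ZY",[p[2],-np.radians(15)]).apply([o[0],o[1],.088])+[p[0],p[1],.048]
G=pose(S,[0,0,88],az,15);P=pose(S,[0,0,-2],az,15)
E
python3 - <<'E'
from g import *
err(pose(polar(.643,32.4,.11),[-80,0,9],32.4,57))
rows(cur()[0],P,16);rows(P,G,5);print(P[:3,3],G[:3,3])
E
```

```text
t 0.2 err mm [374.5 -23.6 -74.3] deg [ 55.37  16.74 -30.88] F [-0.2 -1.6 -0. ] w 85.3 q [ 1.12  0.26  1.6  -0.    1.27 -0.04]
N 16 w [-0.87 -0.45  3.44] d [-41.3 -10.8   1.4] | norm 3.57 42.7
N 5 w [ 0. -0. -0.] d [ 0. -0. 18.] | norm 0.0 18.0
[0.56126734 0.02532721 0.20106457] [0.58414822 0.02969325 0.11413124]
```

All seven keys are required; resending.

Call:
step_arm(
  rows=[
    {"wx":-4.6,"wy":-1.4,"wz":2.6,"dx":-31.8,"dy":-5.1,"dz":1.3,"jaw":0},
    {"wx":-4.6,"wy":-1.4,"wz":2.6,"dx":-31.8,"dy":-5.1,"dz":1.3,"jaw":0},
    {"wx":-4.6,"wy":-1.4,"wz":2.6,"dx":-31.8,"dy":-5.1,"dz":1.3,"jaw":0},
    {"wx":-4.6,"wy":-1.4,"wz":2.6,"dx":-31.8,"dy":-5.1,"dz":1.3,"jaw":0},
    {"wx":-4.6,"wy":-1.4,"wz":2.6,"dx":-31.8,"dy":-5.1,"dz":1.3,"jaw":0},
    {"wx":-4.6,"wy":-1.4,"wz":2.6,"dx":-31.8,"dy":-5.1,"dz":1.3,"jaw":0},
  ],
)

```text
time: 0.8
eef_pos: [0.4236, 0.4945, 0.2262]
ee_rot: [0.331, 0.91, 0.219, 0.121]
ft_force: [0.8, -0.3, 0.8]
width: 0.085
grip_force: 0.0
```

Call:
step_arm(
  rows=[
    {"wx":-4.6,"wy":-1.4,"wz":2.6,"dx":-31.8,"dy":-5.1,"dz":1.3,"jaw":0},
    {"wx":-4.6,"wy":-1.4,"wz":2.6,"dx":-31.8,"dy":-5.1,"dz":1.3,"jaw":0},
    {"wx":-4.6,"wy":-1.4,"wz":2.6,"dx":-31.8,"dy":-5.1,"dz":1.3,"jaw":0},
    {"wx":-4.6,"wy":-1.4,"wz":2.6,"dx":-31.8,"dy":-5.1,"dz":1.3,"jaw":0},
    {"wx":-4.6,"wy":-1.4,"wz":2.6,"dx":-31.8,"dy":-5.1,"dz":1.3,"jaw":0},
    {"wx":-4.6,"wy":-1.4,"wz":2.6,"dx":-31.8,"dy":-5.1,"dz":1.3,"jaw":0},
  ],
)

```text
time: 1.4
eef_pos: [0.518, 0.3712, 0.2164]
ee_rot: [0.416, 0.792, 0.393, 0.213]
ft_force: [-1.4, 1.6, 0.1]
width: 0.0854
grip_force: 0.0
```

```bash
python3 - <<'E'
from g import *
err(pose(polar(.643,32.4,.11),[-80,0,9],32.4,57))
rows(cur()[0],P,14)
E
```

```text
t 1.4 err mm [35.9  5.6 -3.6] deg [ 3.87  1.21 -1.62] F [-1.4  1.6  0.1] w 85.4 q [ 0.58 -0.2   2.39  0.38  0.03 -0.41]
N 14 w [ 2.69 -0.92  1.44] d [-24.1  -6.2  -3.6] | norm 3.19 25.1
```

Call:
step_arm(
  rows=[
    {"wx":2.7,"wy":-0.9,"wz":1.4,"dx":-24.1,"dy":-6.2,"dz":-3.6,"jaw":0},
    {"wx":2.7,"wy":-0.9,"wz":1.4,"dx":-24.1,"dy":-6.2,"dz":-3.6,"jaw":0},
    {"wx":2.7,"wy":-0.9,"wz":1.4,"dx":-24.1,"dy":-6.2,"dz":-3.6,"jaw":0},
    {"wx":2.7,"wy":-0.9,"wz":1.4,"dx":-24.1,"dy":-6.2,"dz":-3.6,"jaw":0},
    {"wx":2.7,"wy":-0.9,"wz":1.4,"dx":-24.1,"dy":-6.2,"dz":-3.6,"jaw":0},
    {"wx":2.7,"wy":-0.9,"wz":1.4,"dx":-24.1,"dy":-6.2,"dz":-3.6,"jaw":0},
    {"wx":2.7,"wy":-0.9,"wz":1.4,"dx":-24.1,"dy":-6.2,"dz":-3.6,"jaw":0},
  ],
)

```text
time: 2.1
eef_pos: [0.5587, 0.202, 0.2022]
ee_rot: [0.531, 0.796, 0.25, 0.15]
ft_force: [0.5, 0.2, -0.4]
width: 0.0853
grip_force: 0.0
```

```bash
python3 - <<'E'
from g import *
err(P);rows(cur()[0],P,7)
E
```

```text
t 2.1 err mm [174.   29.9   6.8] deg [-18.63   6.52 -10.54] F [ 0.5  0.2 -0.4] w 85.3 q [ 0.24 -0.2   2.25  0.23  0.52 -0.32]
N 7 w [ 2.66 -0.93  1.51] d [-24.2  -6.5  -3.5] | norm 3.2 25.3
```

Call:
step_arm(
  rows=[
    {"wx":2.7,"wy":-0.9,"wz":1.5,"dx":-24.2,"dy":-6.5,"dz":-3.5,"jaw":0},
    {"wx":2.7,"wy":-0.9,"wz":1.5,"dx":-24.2,"dy":-6.5,"dz":-3.5,"jaw":0},
    {"wx":2.7,"wy":-0.9,"wz":1.5,"dx":-24.2,"dy":-6.5,"dz":-3.5,"jaw":0},
    {"wx":2.7,"wy":-0.9,"wz":1.5,"dx":-24.2,"dy":-6.5,"dz":-3.5,"jaw":0},
    {"wx":2.7,"wy":-0.9,"wz":1.5,"dx":-24.2,"dy":-6.5,"dz":-3.5,"jaw":0},
    {"wx":2.7,"wy":-0.9,"wz":1.5,"dx":-24.2,"dy":-6.5,"dz":-3.5,"jaw":0},
    {"wx":0,"wy":0,"wz":0,"dx":0,"dy":0,"dz":0,"jaw":0},
    {"wx":0,"wy":0,"wz":0,"dx":0,"dy":0,"dz":0,"jaw":0},
  ],
)

```text
time: 2.9
eef_pos: [0.5638, 0.0516, 0.1995]
ee_rot: [0.618, 0.771, 0.123, 0.091]
ft_force: [-0.3, 0.6, -0.4]
width: 0.0854
grip_force: 0.0
```

```bash
cat > kin.py <<'E'
from plan import *
from scipy.optimize import least_squares
def fk(q,k):
    h,a,L1,L2,Lt,off,e=k
    r=R.from_euler("z",q[0]);
    def ry(t): return R.from_euler("y",t)
    A=r*ry(q[1]);p=r.apply([a,0,h])+A.apply([0,0,L1]);B=A*ry(q[2]+off);p=p+B.apply([e,0,L2])
    C=B*R.from_euler("z",q[3])*ry(q[4]-off);p=p+C.apply([0,0,Lt]);return p,C*R.from_euler("z",q[5]+np.pi/2)
E
python3 - <<'E'
from g import *
from kin import *
err(P);T,s=cur()
rows(T,P,1);rows(T,G,6)
D=[([1.11711568,.264737919,1.60534536,0,1.2737119,-.0369],[.27293815,.61656985,.22998776],[.20688,.978365,-.001068,-.000268]),
([.58,-.2,2.39,.38,.03,-.41],[.518,.3712,.2164],[.416,.792,.393,.213]),([.24,-.2,2.25,.23,.52,-.32],[.5587,.202,.2022],[.531,.796,.25,.15]),(s["joint_pos"],s["eef_pos"],s["ee_rot"])]
def res(k):
    v=[]
    for q,x,w in D:
        pp,C=fk(q,k);v+=list((pp-x)*10);v+=list((C.inv()*R.from_quat(w)).as_rotvec()*.3)
    return np.array(v)
best=min((least_squares(res,[.3,a0,.4,.4,.25,of,0]) for of in(0,.3,-.3) for a0 in(0,.05)),key=lambda f:f.cost)
print(best.x.round(3),best.cost);print(best.fun.reshape(-1,6).round(2));np.save("kin.npy",best.x)
E
```

```text
t 2.9 err mm [25.3  6.8  3.4] deg [-2.56  1.14 -1.59] F [-0.3  0.6 -0.4] w 85.4 q [ 0.   -0.11  2.09  0.1   0.86 -0.27]
N 1 w [ 2.56 -1.14  1.59] d [-25.   -7.3  -4.3] | norm 3.22 26.4
N 6 w [ 0.43 -0.19  0.27] d [-4.4 -1.6 14.3] | norm 0.54 15.1
[ 0.481 -0.162  0.545  0.738  0.439 -0.148  0.225] 0.04702240694675155
[[ 0.23 -0.1   0.05 -0.    0.   -0.  ]
 [-0.01  0.02  0.03  0.   -0.02  0.  ]
 [ 0.03 -0.01 -0.02  0.   -0.01  0.01]
 [-0.05 -0.14 -0.06  0.   -0.    0.  ]]
```

Call:
step_arm(
  rows=[
    {"wx":1.3,"wy":-0.6,"wz":0.8,"dx":-12.5,"dy":-3.5,"dz":-2,"jaw":0},
    {"wx":1.3,"wy":-0.6,"wz":0.8,"dx":-12.5,"dy":-3.5,"dz":-2,"jaw":0},
    {"wx":0,"wy":0,"wz":0,"dx":0,"dy":0,"dz":18,"jaw":0},
    {"wx":0,"wy":0,"wz":0,"dx":0,"dy":0,"dz":0,"jaw":0},
    {"wx":0,"wy":0,"wz":0,"dx":0,"dy":0,"dz":0,"jaw":0},
  ],
)

```text
time: 3.4
eef_pos: [0.5653, 0.0263, 0.1833]
ee_rot: [0.632, 0.764, 0.099, 0.083]
ft_force: [0.8, 0.5, 0.2]
width: 0.0854
grip_force: 0.0
```

```bash
python3 - <<'E'
from g import *
err(G);rows(cur()[0],G,4)
E
```

```text
t 3.4 err mm [  0.2  -0.5 -71.7] deg [ 0.16 -0.07 -0.04] F [0.8 0.5 0.2] w 85.4 q [-0.03 -0.07  2.08  0.07  0.88 -0.26]
N 4 w [-0.04  0.02  0.01] d [-0.   0.2 17.9] | norm 0.05 17.9
```

Call:
step_arm(
  rows=[
    {"wx":0,"wy":0,"wz":0,"dx":0,"dy":0,"dz":24,"jaw":0},
    {"wx":0,"wy":0,"wz":0,"dx":0,"dy":0,"dz":24,"jaw":0},
    {"wx":0,"wy":0,"wz":0,"dx":0,"dy":0,"dz":16,"jaw":0},
    {"wx":0,"wy":0,"wz":0,"dx":0,"dy":0,"dz":8,"jaw":0},
    {"wx":0,"wy":0,"wz":0,"dx":0,"dy":0,"dz":0,"jaw":0},
  ],
)

```text
time: 3.9
eef_pos: [0.5836, 0.0299, 0.1134]
ee_rot: [0.632, 0.764, 0.099, 0.083]
ft_force: [0.8, 0.1, -0.5]
width: 0.0854
grip_force: 0.0
```

```bash
python3 - <<'E'
from g import *
from workcell import arm
err(G)
a=arm.read_camera("top")["image"][110:250,235:385];b=arm.read_camera("scene")["image"][150:290,255:405]
cv2.imwrite("pics/grasp.png",cv2.resize(np.hstack([a,b]),(800,373),interpolation=2))
E
```

```text
t 3.9 err mm [ 0.3 -0.7  0.6] deg [ 0.17 -0.06 -0.05] F [ 0.8  0.1 -0.5] w 85.4 q [-0.02  0.05  2.11  0.08  0.73 -0.26]
```

View pics/grasp.png

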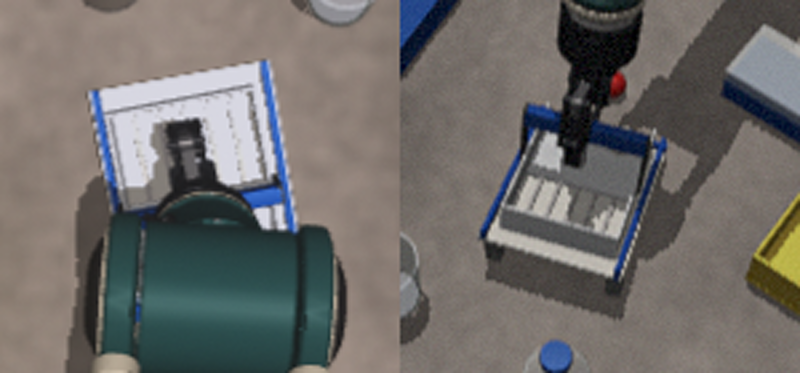

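The open fingers straddle the middle of the blue bar (left half about (190,200), right half about (578,130)), clear of the balls. Closing.

Call:
step_arm(
  rows=[
    {"wx":0,"wy":0,"wz":0,"dx":0,"dy":0,"dz":0,"jaw":0.5},
    {"wx":0,"wy":0,"wz":0,"dx":0,"dy":0,"dz":0,"jaw":0.75},
    {"wx":0,"wy":0,"wz":0,"dx":0,"dy":0,"dz":0,"jaw":1},
    {"wx":0,"wy":0,"wz":0,"dx":0,"dy":0,"dz":0,"jaw":1},
    {"wx":0,"wy":0,"wz":0,"dx":0,"dy":0,"dz":0,"jaw":1},
    {"wx":0,"wy":0,"wz":0,"dx":0,"dy":0,"dz":0,"jaw":1},
    {"wx":0,"wy":0,"wz":0,"dx":0,"dy":0,"dz":0,"jaw":1},
    {"wx":0,"wy":0,"wz":0,"dx":0,"dy":0,"dz":0,"jaw":1},
  ],
)

```text
time: 4.8
eef_pos: [0.5846, 0.0298, 0.1147]
ee_rot: [0.632, 0.764, 0.1, 0.084]
ft_force: [-0.2, -0.2, 2.6]
width: 0.013
grip_force: 60.2
```

Call:
step_arm(
  rows=[
    {"wx":0,"wy":0,"wz":0,"dx":0,"dy":0,"dz":0,"jaw":1},
    {"wx":0,"wy":0,"wz":0,"dx":0,"dy":0,"dz":0,"jaw":1},
    {"wx":0,"wy":0,"wz":0,"dx":0,"dy":0,"dz":0,"jaw":1},
    {"wx":0,"wy":0,"wz":0,"dx":0,"dy":0,"dz":0,"jaw":1},
  ],
)

```text
time: 5.2
eef_pos: [0.5846, 0.0298, 0.1147]
ee_rot: [0.632, 0.764, 0.1, 0.084]
ft_force: [-1.2, -0.4, 5.0]
width: 0.0134
grip_force: 60.3
```

```bash
python3 - <<'E'
from g import *
err(G);T=cur()[0]
np.save("grip.npy",T)
L=pose(S+np.array([0,0,.105]),[0,0,88],az,15);rows(T,L,10)
# carry: rotate about base z to pan azimuth
pan=np.array([.482,-.310]);a=np.degrees(np.arctan2(pan[1],pan[0]));r=np.hypot(*pan);print("pan az",a,r)
h0=polar(r-.014,a,.237)
C=pose(h0,[0,0,88],a,15);rows(L,C,24)
D=pose(polar(r-.014,a,.185),[0,0,88],a,8);rows(C,D,6)
Q=pose(polar(r,a,.092),[45,0,5],a,-20);rows(D,Q,10);print(C[:3,3],D[:3,3],Q[:3,3])
E
```

```text
t 5.2 err mm [ 0.   0.6 -0.4] deg [ 0.   -0.09 -0.04] F [-1.2 -0.4  5. ] w 13.4 q [-0.02  0.05  2.11  0.08  0.73 -0.26]
N 10 w [-0.    0.01  0.  ] d [ -0.    2.7 -10.1] | norm 0.01 10.4
pan az -32.747240484452604 0.573082891037588
N 24 w [-0.   -0.47  1.75] d [-14.9  -2.   -0.5] | norm 1.81 15.0
N 6 w [ 1.17  0.   -0.  ] d [-0.  -2.2  8.5] | norm 1.17 8.8
N 10 w [2.8 0.  0. ] d [-0.  -0.9 -0.1] | norm 2.8 0.9
[ 0.47436108 -0.305087    0.21864741] [ 0.47244911 -0.30385731  0.16618491] [ 0.4648449  -0.29896664  0.16753123]
```

Call:
step_arm(
  rows=[
    {"wx":0,"wy":0,"wz":0,"dx":0,"dy":1.3,"dz":-5,"jaw":1},
    {"wx":0,"wy":0,"wz":0,"dx":0,"dy":2.7,"dz":-10,"jaw":1},
    {"wx":0,"wy":0,"wz":0,"dx":0,"dy":4,"dz":-15,"jaw":1},
    {"wx":0,"wy":0,"wz":0,"dx":0,"dy":4,"dz":-15,"jaw":1},
    {"wx":0,"wy":0,"wz":0,"dx":0,"dy":4,"dz":-15,"jaw":1},
    {"wx":0,"wy":0,"wz":0,"dx":0,"dy":4,"dz":-15,"jaw":1},
    {"wx":0,"wy":0,"wz":0,"dx":0,"dy":3.5,"dz":-13,"jaw":1},
    {"wx":0,"wy":0,"wz":0,"dx":0,"dy":2.2,"dz":-8,"jaw":1},
    {"wx":0,"wy":0,"wz":0,"dx":0,"dy":1.3,"dz":-5,"jaw":1},
  ],
)

```text
time: 6.1
eef_pos: [0.5841, 0.03, 0.2193]
ee_rot: [0.632, 0.764, 0.1, 0.083]
ft_force: [-0.4, 0.3, -6.6]
width: 0.0131
grip_force: 58.9
```

Call:
step_arm(
  rows=[
    {"wx":0,"wy":-0.2,"wz":0.7,"dx":-6,"dy":-0.8,"dz":-0.2,"jaw":1},
    {"wx":0,"wy":-0.4,"wz":1.4,"dx":-12,"dy":-1.6,"dz":-0.4,"jaw":1},
    {"wx":0,"wy":-0.6,"wz":2.1,"dx":-18,"dy":-2.4,"dz":-0.6,"jaw":1},
    {"wx":0,"wy":-0.7,"wz":2.8,"dx":-24,"dy":-3.2,"dz":-0.8,"jaw":1},
    {"wx":0,"wy":-0.9,"wz":3.5,"dx":-30,"dy":-4,"dz":-1,"jaw":1},
    {"wx":0,"wy":-0.9,"wz":3.5,"dx":-30,"dy":-4,"dz":-1,"jaw":1},
    {"wx":0,"wy":-0.9,"wz":3.5,"dx":-30,"dy":-4,"dz":-1,"jaw":1},
    {"wx":0,"wy":-0.9,"wz":3.5,"dx":-30,"dy":-4,"dz":-1,"jaw":1},
  ],
)

```text
time: 6.9
eef_pos: [0.5634, -0.1523, 0.2178]
ee_rot: [0.766, 0.63, 0.082, 0.1]
ft_force: [0.5, 0.0, -7.0]
width: 0.0132
grip_force: 58.9
```

Call:
step_arm(
  rows=[
    {"wx":0,"wy":-0.9,"wz":3.5,"dx":-30,"dy":-4,"dz":-1,"jaw":1},
    {"wx":0,"wy":-0.9,"wz":3.5,"dx":-30,"dy":-4,"dz":-1,"jaw":1},
    {"wx":0,"wy":-0.9,"wz":3.5,"dx":-30,"dy":-4,"dz":-1,"jaw":1},
    {"wx":0,"wy":-0.7,"wz":2.8,"dx":-24,"dy":-3.2,"dz":-0.8,"jaw":1},
    {"wx":0,"wy":-0.6,"wz":2.1,"dx":-18,"dy":-2.4,"dz":-0.6,"jaw":1},
    {"wx":0,"wy":-0.4,"wz":1.4,"dx":-12,"dy":-1.6,"dz":-0.4,"jaw":1},
    {"wx":0,"wy":-0.2,"wz":0.7,"dx":-6,"dy":-0.8,"dz":-0.2,"jaw":1},
    {"wx":0,"wy":0,"wz":0,"dx":0,"dy":0,"dz":0,"jaw":1},
  ],
)

```text
time: 7.7
eef_pos: [0.4974, -0.2852, 0.218]
ee_rot: [0.855, 0.503, 0.067, 0.111]
ft_force: [-0.7, -0.4, -6.1]
width: 0.0129
grip_force: 58.9
```

```bash
python3 - <<'E'
from g import *
from workcell import arm
pan=np.array([.482,-.310]);a=np.degrees(np.arctan2(pan[1],pan[0]));r=np.hypot(*pan)
C=pose(polar(r-.014,a,.237),[0,0,88],a,15);err(C)
T=cur()[0]
D=pose(polar(r-.014,a,.19),[0,0,88],a,8);rows(T,D,6)
Q=pose(polar(r,a,.095),[45,0,5],a,-20);rows(D,Q,10)
b=arm.read_camera("scene")["image"][80:290,155:455]
cv2.imwrite("pics/carry.png",cv2.resize(b,(750,525),interpolation=2))
E
```

```text
t 7.7 err mm [29.2  8.1  2.9] deg [ 0.07  1.06 -3.55] F [-0.7 -0.4 -6.1] w 12.9 q [-0.58 -0.08  2.03  0.02  0.94 -0.08]
N 6 w [ 1.15 -0.14  0.6 ] d [-4.8 -3.6  7.2] | norm 1.31 9.4
N 10 w [2.8 0.  0. ] d [-0.  -0.9  0.1] | norm 2.8 0.9
```

View pics/carry.png

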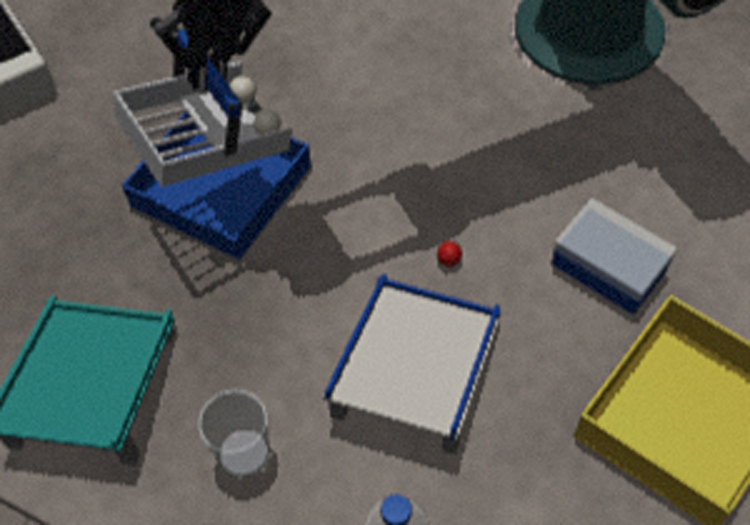

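The sieve hangs over the pan with both white balls still at the lip, at (243,90) and (267,122), and the white cradle is empty. Lowering, then tilting closed end down.

Call:
step_arm(
  rows=[
    {"wx":0.6,"wy":-0.1,"wz":0.3,"dx":-2.4,"dy":-1.8,"dz":3.6,"jaw":1},
    {"wx":1.2,"wy":-0.2,"wz":0.6,"dx":-4.8,"dy":-3.6,"dz":7.2,"jaw":1},
    {"wx":1.2,"wy":-0.2,"wz":0.6,"dx":-4.8,"dy":-3.6,"dz":7.2,"jaw":1},
    {"wx":1.2,"wy":-0.1,"wz":0.6,"dx":-4.8,"dy":-3.6,"dz":7.2,"jaw":1},
    {"wx":1.1,"wy":-0.1,"wz":0.6,"dx":-4.8,"dy":-3.6,"dz":7.2,"jaw":1},
    {"wx":1.0,"wy":-0.1,"wz":0.6,"dx":-4.8,"dy":-3.6,"dz":7.2,"jaw":1},
    {"wx":0.6,"wy":0,"wz":0.3,"dx":-2.4,"dy":-1.8,"dz":3.6,"jaw":1},
    {"wx":0,"wy":0,"wz":0,"dx":0,"dy":0,"dz":0,"jaw":1},
  ],
)

```text
time: 8.55
eef_pos: [0.472, -0.3036, 0.1703]
ee_rot: [0.876, 0.478, 0.033, 0.06]
ft_force: [-0.3, 0.1, -6.0]
width: 0.0132
grip_force: 58.9
```

```bash
python3 - <<'E'
from g import *
pan=np.array([.482,-.310]);a=np.degrees(np.arctan2(pan[1],pan[0]));r=np.hypot(*pan)
D=pose(polar(r-.014,a,.19),[0,0,88],a,8);err(D)
T=cur()[0]
Q=pose(polar(r,a,.093),[45,0,5],a,-20);rows(T,Q,14)
E
```

```text
t 8.55 err mm [ 0.  -0.7  0.8] deg [ 0.08  0.03 -0.02] F [-0.3  0.1 -6. ] w 13.2 q [-0.62  0.01  2.02  0.01  0.98 -0.05]
N 14 w [ 1.99 -0.    0.  ] d [-0.  -0.6  0.2] | norm 1.99 0.6
```

Call:
step_arm(
  rows=[
    {"wx":1.5,"wy":0,"wz":0,"dx":0,"dy":-0.6,"dz":0.2,"jaw":1},
    {"wx":2,"wy":0,"wz":0,"dx":0,"dy":-0.6,"dz":0.2,"jaw":1},
    {"wx":2,"wy":0,"wz":0,"dx":0,"dy":-0.6,"dz":0.2,"jaw":1},
    {"wx":2,"wy":0,"wz":0,"dx":0,"dy":-0.6,"dz":0.2,"jaw":1},
    {"wx":2,"wy":0,"wz":0,"dx":0,"dy":-0.6,"dz":0.2,"jaw":1},
    {"wx":2,"wy":0,"wz":0,"dx":0,"dy":-0.6,"dz":0.2,"jaw":1},
    {"wx":2,"wy":0,"wz":0,"dx":0,"dy":-0.6,"dz":0.2,"jaw":1},
    {"wx":2,"wy":0,"wz":0,"dx":0,"dy":-0.6,"dz":0.2,"jaw":1},
    {"wx":2,"wy":0,"wz":0,"dx":0,"dy":-0.6,"dz":0.2,"jaw":1},
    {"wx":2,"wy":0,"wz":0,"dx":0,"dy":-0.6,"dz":0.2,"jaw":1},
  ],
)

```text
time: 9.55
eef_pos: [0.469, -0.3008, 0.1704]
ee_rot: [0.873, 0.477, -0.047, -0.087]
ft_force: [0.1, 1.5, -7.1]
width: 0.0129
grip_force: 59.0
```

Call:
step_arm(
  rows=[
    {"wx":2,"wy":0,"wz":0,"dx":0,"dy":-0.6,"dz":0.2,"jaw":1},
    {"wx":2,"wy":0,"wz":0,"dx":0,"dy":-0.6,"dz":0.2,"jaw":1},
    {"wx":2,"wy":0,"wz":0,"dx":0,"dy":-0.6,"dz":0.2,"jaw":1},
    {"wx":2,"wy":0,"wz":0,"dx":0,"dy":-0.6,"dz":0.2,"jaw":1},
    {"wx":0,"wy":0,"wz":0,"dx":0,"dy":0,"dz":0,"jaw":1},
    {"wx":0,"wy":0,"wz":0,"dx":0,"dy":0,"dz":0,"jaw":1},
    {"wx":0,"wy":0,"wz":0,"dx":0,"dy":0,"dz":0,"jaw":1},
    {"wx":0,"wy":0,"wz":0,"dx":0,"dy":0,"dz":0,"jaw":1},
    {"wx":0,"wy":0,"wz":0,"dx":0,"dy":0,"dz":0,"jaw":1},
    {"wx":0,"wy":0,"wz":0,"dx":0,"dy":0,"dz":0,"jaw":1},
  ],
)

```text
time: 10.55
eef_pos: [0.4654, -0.2988, 0.1695]
ee_rot: [0.865, 0.473, -0.081, -0.148]
ft_force: [-0.1, 0.5, -5.6]
width: 0.0135
grip_force: 59.8
```

```bash
python3 - <<'E'
from g import *
from workcell import arm
pan=np.array([.482,-.310]);a=np.degrees(np.arctan2(pan[1],pan[0]));r=np.hypot(*pan)
err(pose(polar(r,a,.093),[45,0,5],a,-20))
b=arm.read_camera("scene")["image"][90:200,175:305];t=arm.read_camera("top")["image"][170:290,400:530]
cv2.imwrite("pics/drop.png",np.hstack([cv2.resize(b,(400,338),interpolation=2),cv2.resize(t,(366,338),interpolation=2)]))
E
```

```text
t 10.55 err mm [ 0.4  0.  -1.1] deg [-0.57 -0.   -0.07] F [-0.1  0.5 -5.6] w 13.5 q [-0.61  0.31  1.7  -0.01  1.47 -0.03]
```

View pics/drop.png

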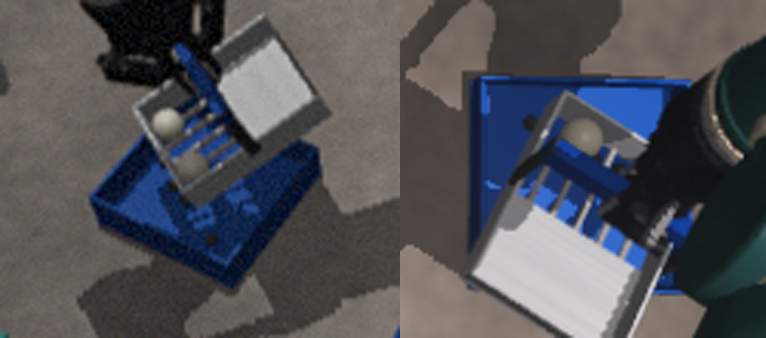

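Both large balls sit in the slotted half at (168,123) and (190,163). Small balls show in the pan at (210,240) in the scene crop and (528,122) in the top crop, with more showing through the slots near (605,165). I'll lift and count them numerically.

```bash
python3 - <<'E'
from g import *
pan=np.array([.482,-.310]);a=np.degrees(np.arctan2(pan[1],pan[0]));r=np.hypot(*pan)
T=cur()[0];U=pose(polar(r-.014,a,.27),[0,0,88],a,-12);rows(T,U,8)
tub=np.array([.5135,.3256]);b=np.degrees(np.arctan2(tub[1],tub[0]));rt=np.hypot(*tub);print(b,rt)
V=pose(polar(rt+.0,b,.27),[0,0,88],b,-12);rows(U,V,34)
E
```

```text
N 8 w [-0.93 -0.    0.01] d [-0.1 -2.6 -9.9] | norm 0.93 10.3
32.37796034420865 0.6080276391744046
N 34 w [-0.   -0.4  -1.87] d [19.4  0.9 -0.2] | norm 1.92 19.4
```

Call:
step_arm(
  rows=[
    {"wx":0,"wy":0,"wz":0,"dx":0,"dy":0,"dz":0,"jaw":1},
    {"wx":0,"wy":0,"wz":0,"dx":0,"dy":1,"dz":-5,"jaw":1},
    {"wx":-1,"wy":0,"wz":0,"dx":0,"dy":-3.5,"dz":-10,"jaw":1},
    {"wx":-1,"wy":0,"wz":0,"dx":0,"dy":-3.5,"dz":-12,"jaw":1},
    {"wx":-1,"wy":0,"wz":0,"dx":0,"dy":-3.5,"dz":-12,"jaw":1},
    {"wx":-1,"wy":0,"wz":0,"dx":0,"dy":-3,"dz":-12,"jaw":1},
    {"wx":-1,"wy":0,"wz":0,"dx":0,"dy":-2.5,"dz":-12,"jaw":1},
    {"wx":-1,"wy":0,"wz":0,"dx":0,"dy":-2,"dz":-10,"jaw":1},
    {"wx":-1,"wy":0,"wz":0,"dx":0,"dy":-1,"dz":-6,"jaw":1},
    {"wx":0,"wy":0,"wz":0,"dx":0,"dy":0,"dz":0,"jaw":1},
  ],
)

```text
time: 11.65
eef_pos: [0.4705, -0.3021, 0.2518]
ee_rot: [0.872, 0.477, -0.051, -0.094]
ft_force: [0.1, 0.2, -5.5]
width: 0.0132
grip_force: 59.8
```

```bash
python3 - <<'E'
from g import *
from workcell import arm
b=arm.read_camera("scene")["image"][90:200,175:305];t=arm.read_camera("top")["image"][170:290,400:530]
cv2.imwrite("pics/lift.png",np.hstack([cv2.resize(b,(430,364),interpolation=2),cv2.resize(t,(366,364),interpolation=2)]))
E
```

```text
(no output)
```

View pics/lift.png

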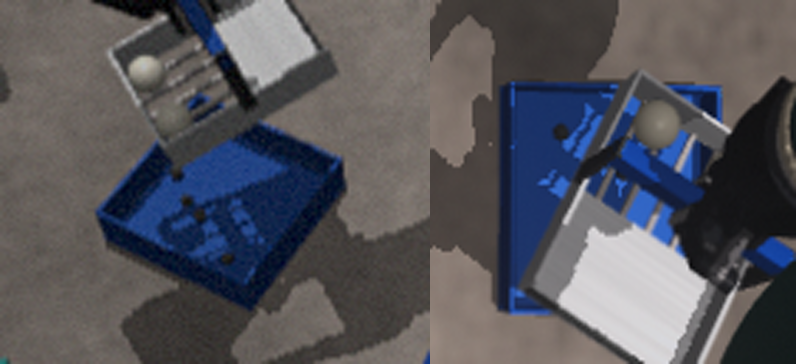

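All four small balls lie in the pan, at (177,174), (187,201), (200,215) and (228,258), and the two large ones are still in the sieve. Swinging to the tub.

Call:
step_arm(
  rows=[
    {"wx":0,"wy":-0.2,"wz":-0.7,"dx":7.8,"dy":0.4,"dz":0,"jaw":1},
    {"wx":0,"wy":-0.3,"wz":-1.5,"dx":15.5,"dy":0.7,"dz":-0.1,"jaw":1},
    {"wx":0,"wy":-0.5,"wz":-2.2,"dx":23.3,"dy":1.1,"dz":-0.2,"jaw":1},
    {"wx":0,"wy":-0.6,"wz":-3,"dx":31,"dy":1.4,"dz":-0.3,"jaw":1},
    {"wx":0,"wy":-0.8,"wz":-3.7,"dx":38.8,"dy":1.8,"dz":-0.4,"jaw":1},
    {"wx":0,"wy":-0.8,"wz":-3.7,"dx":38.8,"dy":1.8,"dz":-0.4,"jaw":1},
    {"wx":0,"wy":-0.8,"wz":-3.7,"dx":38.8,"dy":1.8,"dz":-0.4,"jaw":1},
    {"wx":0,"wy":-0.8,"wz":-3.7,"dx":38.8,"dy":1.8,"dz":-0.4,"jaw":1},
    {"wx":0,"wy":-0.8,"wz":-3.7,"dx":38.8,"dy":1.8,"dz":-0.4,"jaw":1},
    {"wx":0,"wy":-0.8,"wz":-3.7,"dx":38.8,"dy":1.8,"dz":-0.4,"jaw":1},
  ],
)

```text
time: 12.75
eef_pos: [0.5857, -0.0137, 0.2495]
ee_rot: [0.716, 0.69, -0.074, -0.079]
ft_force: [0.6, 0.1, -5.7]
width: 0.013
grip_force: 59.8
```

Call:
step_arm(
  rows=[
    {"wx":0,"wy":-0.8,"wz":-3.7,"dx":38.8,"dy":1.8,"dz":-0.4,"jaw":1},
    {"wx":0,"wy":-0.8,"wz":-3.7,"dx":38.8,"dy":1.8,"dz":-0.4,"jaw":1},
    {"wx":0,"wy":-0.8,"wz":-3.7,"dx":38.8,"dy":1.8,"dz":-0.4,"jaw":1},
    {"wx":0,"wy":-0.8,"wz":-3.7,"dx":38.8,"dy":1.8,"dz":-0.4,"jaw":1},
    {"wx":0,"wy":-0.8,"wz":-3.7,"dx":38.8,"dy":1.8,"dz":-0.4,"jaw":1},
    {"wx":0,"wy":-0.8,"wz":-3.7,"dx":38.8,"dy":1.8,"dz":-0.4,"jaw":1},
    {"wx":0,"wy":-0.8,"wz":-3.7,"dx":38.8,"dy":1.8,"dz":-0.4,"jaw":1},
    {"wx":0,"wy":-0.6,"wz":-3,"dx":31,"dy":1.4,"dz":-0.3,"jaw":1},
    {"wx":0,"wy":-0.5,"wz":-2.2,"dx":23.3,"dy":1.1,"dz":-0.2,"jaw":1},
    {"wx":0,"wy":-0.3,"wz":-1.5,"dx":15.5,"dy":0.7,"dz":-0.1,"jaw":1},
  ],
)

```text
time: 13.75
eef_pos: [0.526, 0.3183, 0.2505]
ee_rot: [0.487, 0.866, -0.092, -0.056]
ft_force: [0.4, -0.2, -5.3]
width: 0.013
grip_force: 59.8
```

Call:
step_arm(
  rows=[
    {"wx":0,"wy":-0.2,"wz":-0.7,"dx":7.8,"dy":0.4,"dz":0,"jaw":1},
    {"wx":0,"wy":0,"wz":0,"dx":0,"dy":0,"dz":0,"jaw":1},
  ],
)

```text
time: 13.95
eef_pos: [0.5235, 0.3229, 0.251]
ee_rot: [0.483, 0.869, -0.093, -0.054]
ft_force: [0.8, -0.4, -5.3]
width: 0.0135
grip_force: 59.8
```

```bash
cat > kf.py <<'E'
from g import *
from kin import *
T,s=cur()
b,rt=32.378,.608
err(pose(polar(rt,b,.27),[0,0,88],b,-12))
D=[([1.11711568,.264737919,1.60534536,0,1.2737119,-.0369],[.27293815,.61656985,.22998776],[.20688,.978365,-.001068,-.000268]),
([.58,-.2,2.39,.38,.03,-.41],[.518,.3712,.2164],[.416,.792,.393,.213]),([.24,-.2,2.25,.23,.52,-.32],[.5587,.202,.2022],[.531,.796,.25,.15]),
([0,-.11,2.09,.1,.86,-.27],[.5638,.0516,.1995],[.618,.771,.123,.091]),([-.02,.05,2.11,.08,.73,-.26],[.5846,.0298,.1147],[.632,.764,.1,.084]),
([-.61,.31,1.7,-.01,1.47,-.03],[.4654,-.2988,.1695],[.865,.473,-.081,-.148]),([-.58,-.08,2.03,.02,.94,-.08],[.4974,-.2852,.218],[.855,.503,.067,.111]),(s["joint_pos"],s["eef_pos"],s["ee_rot"])]
def res(k):
    v=[]
    for q,x,w in D:
        pp,C=fk(q,k);v+=list((pp-x)*10);v+=list((C.inv()*R.from_quat(w)).as_rotvec()*.3)
    return np.array(v)
best=least_squares(res,[.3,0,.4,.4,.25,0,0],loss="soft_l1",f_scale=.05)
print(best.x.round(3),best.cost);print(res(best.x).reshape(-1,6).round(2));np.save("kin.npy",best.x);k=best.x
def ik(T,q0):
    def e(q):
        pp,C=fk(q,k);return np.r_[(pp-T[:3,3])*10,(C.inv()*R.from_matrix(T[:3,:3])).as_rotvec()]
    f=least_squares(e,q0);return f.x,f.cost
for z in(.10,.13,.16):
  for dr in(.02,.05):
    q=s["joint_pos"];o=[]
    for th in(0,20,35,45,50,55,60):
        q,cst=ik(pose(polar(rt+dr,b,z),[-80,0,9],b,th),q);o.append((th,q[1].round(2),q[2].round(2),q[4].round(2),round(cst,4)))
    print(z,dr,o)
E
python3 kf.py
```

```text
t 13.95 err mm [-7.6 10.8 -1.9] deg [0.33 0.37 0.53] F [ 0.8 -0.4 -5.3] w 13.5 q [ 0.51  0.28  1.56 -0.    1.52 -0.04]
[ 0.236 -0.011  0.538  0.566  0.355 -0.197  0.113] 0.07549962125425976
[[ 0.25 -0.05 -0.   -0.    0.   -0.  ]
 [-0.01  0.03  0.03  0.   -0.02  0.01]
 [-0.   -0.1   0.02  0.   -0.01  0.01]
 [ 0.02 -0.21  0.04  0.   -0.    0.  ]
 [ 0.   -0.19 -0.05 -0.   -0.    0.  ]
 [-0.1  -0.24 -0.02  0.   -0.   -0.  ]
 [-0.17 -0.22 -0.03 -0.    0.    0.  ]
 [ 0.17 -0.19  0.   -0.   -0.   -0.  ]]
0.1 0.02 [(0, np.float64(0.36), np.float64(1.62), np.float64(1.17), np.float64(0.0)), (20, np.float64(0.1), np.float64(1.93), np.float64(0.77), np.float64(0.0)), (35, np.float64(-0.06), np.float64(2.16), np.float64(0.44), np.float64(0.0)), (45, np.float64(-0.15), np.float64(2.3), np.float64(0.2), np.float64(0.0)), (50, np.float64(-0.18), np.float64(2.37), np.float64(0.07), np.float64(0.0)), (55, np.float64(-0.2), np.float64(2.44), np.float64(-0.06), np.float64(0.0)), (60, np.float64(-0.21), np.float64(2.51), np.float64(-0.21), np.float64(0.0))]
0.1 0.05 [(0, np.float64(0.41), np.float64(1.5
[... 2019 characters left out ...]
float64(-0.29), np.float64(2.39), np.float64(0.09), np.float64(0.0)), (60, np.float64(-0.32), np.float64(2.46), np.float64(-0.04), np.float64(0.0))]
0.16 0.05 [(0, np.float64(0.37), np.float64(1.48), np.float64(1.29), np.float64(0.0)), (20, np.float64(0.11), np.float64(1.8), np.float64(0.88), np.float64(0.0)), (35, np.float64(-0.06), np.float64(2.04), np.float64(0.56), np.float64(0.0)), (45, np.float64(-0.16), np.float64(2.19), np.float64(0.32), np.float64(0.0)), (50, np.float64(-0.2), np.float64(2.26), np.float64(0.2), np.float64(0.0)), (55, np.float64(-0.23), np.float64(2.34), np.float64(0.07), np.float64(0.0)), (60, np.float64(-0.24), np.float64(2.41), np.float64(-0.07), np.float64(0.0))]
```

```bash
python3 - <<'E'
from g import *
b,rt=32.378,.608;T=cur()[0]
W=pose(polar(rt+.04,b,.11),[-80,0,9],b,16);rows(T,W,12)
X=pose(polar(rt+.04,b,.11),[-80,0,9],b,50);rows(W,X,22)
E
```

```text
N 12 w [-2.36 -0.02 -0.05] d [0.7 7.8 5.2] | norm 2.36 9.4
N 22 w [-1.55 -0.    0.  ] d [ 0.  -1.6 -2.1] | norm 1.55 2.7
```

Call:
step_arm(
  rows=[
    {"wx":-1.2,"wy":0,"wz":0,"dx":0.4,"dy":4,"dz":2.6,"jaw":1},
    {"wx":-2.4,"wy":0,"wz":0,"dx":0.7,"dy":7.8,"dz":5.2,"jaw":1},
    {"wx":-2.4,"wy":0,"wz":-0.1,"dx":0.7,"dy":7.8,"dz":5.2,"jaw":1},
    {"wx":-2.4,"wy":0,"wz":0,"dx":0.7,"dy":7.8,"dz":5.2,"jaw":1},
    {"wx":-2.4,"wy":0,"wz":-0.1,"dx":0.7,"dy":7.8,"dz":5.2,"jaw":1},
    {"wx":-2.4,"wy":0,"wz":0,"dx":0.7,"dy":7.8,"dz":5.2,"jaw":1},
    {"wx":-2.4,"wy":0,"wz":-0.1,"dx":0.7,"dy":7.8,"dz":5.2,"jaw":1},
    {"wx":-2.4,"wy":0,"wz":0,"dx":0.7,"dy":7.8,"dz":5.2,"jaw":1},
    {"wx":-2.4,"wy":0,"wz":-0.1,"dx":0.7,"dy":7.8,"dz":5.2,"jaw":1},
    {"wx":-2.3,"wy":0,"wz":0,"dx":0.7,"dy":7.8,"dz":5.2,"jaw":1},
  ],
)

```text
time: 14.95
eef_pos: [0.5821, 0.3637, 0.199]
ee_rot: [0.483, 0.871, 0.08, 0.042]
ft_force: [0.6, -0.8, -6.6]
width: 0.0131
grip_force: 59.8
```

Call:
step_arm(
  rows=[
    {"wx":-2.3,"wy":0,"wz":0,"dx":0.7,"dy":7.8,"dz":5.2,"jaw":1},
    {"wx":-2.3,"wy":0,"wz":-0.1,"dx":0.7,"dy":7.8,"dz":5.2,"jaw":1},
    {"wx":-1.2,"wy":0,"wz":0,"dx":0.4,"dy":4,"dz":2.6,"jaw":1},
    {"wx":0,"wy":0,"wz":0,"dx":0,"dy":0,"dz":0,"jaw":1},
  ],
)

```text
time: 15.35
eef_pos: [0.5988, 0.3772, 0.1901]
ee_rot: [0.48, 0.866, 0.123, 0.066]
ft_force: [0.2, -0.0, -4.9]
width: 0.0128
grip_force: 59.9
```

```bash
python3 - <<'E'
from g import *
b,rt=32.378,.608;T=cur()[0]
W=pose(polar(rt+.04,b,.11),[-80,0,9],b,16);err(W)
X=pose(polar(rt+.04,b,.11),[-80,0,9],b,50);rows(T,X,22)
E
```

```text
t 15.35 err mm [-2.1 -0.5 -0.5] deg [-0.07  0.12  0.35] F [ 0.2 -0.  -4.9] w 12.8 q [ 0.52  0.18  1.8   0.02  0.87 -0.05]
N 22 w [-1.54 -0.   -0.02] d [ 0.1 -1.6 -2.1] | norm 1.54 2.7
```

Call:
step_arm(
  rows=[
    {"wx":-1.5,"wy":0,"wz":0,"dx":0,"dy":-1.6,"dz":-2.1,"jaw":1},
    {"wx":-1.5,"wy":0,"wz":0,"dx":0,"dy":-1.6,"dz":-2.1,"jaw":1},
    {"wx":-1.5,"wy":0,"wz":0,"dx":0,"dy":-1.6,"dz":-2.1,"jaw":1},
    {"wx":-1.5,"wy":0,"wz":0,"dx":0,"dy":-1.6,"dz":-2.1,"jaw":1},
    {"wx":-1.5,"wy":0,"wz":0,"dx":0,"dy":-1.6,"dz":-2.1,"jaw":1},
    {"wx":-1.5,"wy":0,"wz":0,"dx":0,"dy":-1.6,"dz":-2.1,"jaw":1},
    {"wx":-1.5,"wy":0,"wz":0,"dx":0,"dy":-1.6,"dz":-2.1,"jaw":1},
    {"wx":-1.5,"wy":0,"wz":0,"dx":0,"dy":-1.6,"dz":-2.1,"jaw":1},
    {"wx":-1.5,"wy":0,"wz":0,"dx":0,"dy":-1.6,"dz":-2.1,"jaw":1},
    {"wx":-1.5,"wy":0,"wz":0,"dx":0,"dy":-1.6,"dz":-2.1,"jaw":1},
  ],
)

```text
time: 16.35
eef_pos: [0.5801, 0.3662, 0.2052]
ee_rot: [0.466, 0.843, 0.237, 0.129]
ft_force: [-0.1, -0.1, -3.6]
width: 0.0133
grip_force: 61.3
```

Call:
step_arm(
  rows=[
    {"wx":-1.5,"wy":0,"wz":0,"dx":0,"dy":-1.6,"dz":-2.1,"jaw":1},
    {"wx":-1.5,"wy":0,"wz":0,"dx":0,"dy":-1.6,"dz":-2.1,"jaw":1},
    {"wx":-1.5,"wy":0,"wz":0,"dx":0,"dy":-1.6,"dz":-2.1,"jaw":1},
    {"wx":-1.5,"wy":0,"wz":0,"dx":0,"dy":-1.6,"dz":-2.1,"jaw":1},
    {"wx":-1.5,"wy":0,"wz":0,"dx":0,"dy":-1.6,"dz":-2.1,"jaw":1},
    {"wx":-1.5,"wy":0,"wz":0,"dx":0,"dy":-1.6,"dz":-2.1,"jaw":1},
    {"wx":-1.5,"wy":0,"wz":0,"dx":0,"dy":-1.6,"dz":-2.1,"jaw":1},
    {"wx":-1.5,"wy":0,"wz":0,"dx":0,"dy":-1.6,"dz":-2.1,"jaw":1},
    {"wx":-1.5,"wy":0,"wz":0,"dx":0,"dy":-1.6,"dz":-2.1,"jaw":1},
    {"wx":-1.5,"wy":0,"wz":0,"dx":0,"dy":-1.6,"dz":-2.1,"jaw":1},
  ],
)

```text
time: 17.35
eef_pos: [0.5584, 0.3527, 0.2116]
ee_rot: [0.445, 0.805, 0.344, 0.188]
ft_force: [0.1, -0.7, -4.2]
width: 0.013
grip_force: 61.4
```

Call:
step_arm(
  rows=[
    {"wx":-1.5,"wy":0,"wz":0,"dx":0,"dy":-1.6,"dz":-2.1,"jaw":1},
    {"wx":-1.5,"wy":0,"wz":0,"dx":0,"dy":-1.6,"dz":-2.1,"jaw":1},
    {"wx":0,"wy":0,"wz":0,"dx":0,"dy":0,"dz":0,"jaw":1},
    {"wx":0,"wy":0,"wz":0,"dx":0,"dy":0,"dz":0,"jaw":1},
    {"wx":0,"wy":0,"wz":0,"dx":0,"dy":0,"dz":0,"jaw":1},
  ],
)

```text
time: 17.85
eef_pos: [0.5545, 0.3506, 0.2125]
ee_rot: [0.44, 0.795, 0.366, 0.2]
ft_force: [0.4, 0.4, -3.9]
width: 0.0133
grip_force: 61.4
```

```bash
python3 - <<'E'
from g import *
from workcell import arm
b,rt=32.378,.608
err(pose(polar(rt+.04,b,.11),[-80,0,9],b,50))
for n in("scene","top"):
    im=arm.read_camera(n)["image"];cv2.imwrite(f"pics/pour_{n}.png",im)
    m=cv2.inRange(cv2.cvtColor(im,cv2.COLOR_BGR2HSV),(10,10,120),(30,80,255))
    k,l,st,ce=cv2.connectedComponentsWithStats(m)
    print(n,[(ce[i].round().tolist(),st[i,4]) for i in range(1,k) if 15<st[i,4]<500 and st[i,2]<30])
E
```

```text
t 17.85 err mm [-0.8  3.6  0.3] deg [ 0.75 -0.01  0.3 ] F [ 0.4  0.4 -3.9] w 13.3 q [ 0.5  -0.15  2.32  0.4   0.13 -0.44]
scene [([190.0, 13.0], np.int32(448)), ([390.0, 10.0], np.int32(60)), ([482.0, 5.0], np.int32(39)), ([497.0, 12.0], np.int32(52)), ([431.0, 14.0], np.int32(29)), ([492.0, 17.0], np.int32(19)), ([229.0, 41.0], np.int32(46)), ([237.0, 50.0], np.int32(82)), ([478.0, 46.0], np.int32(43)), ([626.0, 48.0], np.int32(20)), ([432.0, 52.0], np.int32(55)), ([630.0, 55.0], np.int32(20)), ([636.0, 56.0], np.int32(23)), ([606.0, 59.0], np.int32(16)), ([218.0, 66.0], np.int32(43)), ([176.0, 69.0], np.int32(17)), ([168.0, 75.0], np.int32(50)), ([254.0, 81.0], np.int32(16)), ([225.0, 92.0], np.int32(20)), ([559.0, 110.0], np.int32(17)), ([277.0, 117.0], np.int32(22)), ([639.0, 119.0], np.int32(22)), ([256.0, 120.0], np.int32(38)), ([552.0, 119.0], np.int32(23)), ([267.0, 127.0], np.int32(52)), ([430.0, 127.0], np.int32(70)), ([77.0, 129.0], np.int32(20)), ([391.0, 135.0], np.int32(60)), ([633.0, 135.0], np.int32(46)), ([431.0, 151.0], np.int32(143)), ([283.0, 148.0], np.int32(25))
[... 1454 characters left out ...]
156.0], np.int32(99)), ([133.0, 153.0], np.int32(40)), ([160.0, 158.0], np.int32(38)), ([124.0, 158.0], np.int32(37)), ([151.0, 162.0], np.int32(42)), ([122.0, 171.0], np.int32(122)), ([433.0, 162.0], np.int32(26)), ([144.0, 167.0], np.int32(52)), ([114.0, 177.0], np.int32(180)), ([137.0, 171.0], np.int32(71)), ([106.0, 182.0], np.int32(184)), ([442.0, 174.0], np.int32(27)), ([632.0, 200.0], np.int32(249)), ([425.0, 193.0], np.int32(31)), ([511.0, 241.0], np.int32(24)), ([204.0, 247.0], np.int32(55)), ([190.0, 257.0], np.int32(52)), ([466.0, 284.0], np.int32(40)), ([210.0, 294.0], np.int32(160)), ([194.0, 298.0], np.int32(32)), ([134.0, 353.0], np.int32(30)), ([241.0, 388.0], np.int32(112))]
```

```bash
python3 - <<'E'
from g import *
from workcell import arm
c=arm.read_camera("top");w=onplane(c,[[204,247],[190,257]],.02)
print(w, R.from_euler("z",-10,degrees=True).apply(w-[.5135,.3256,0]))
b=cv2.imread("pics/pour_scene.png")[150:320,370:520];t=cv2.imread("pics/pour_top.png")[140:300,90:260]
cv2.imwrite("pics/pour.png",np.hstack([cv2.resize(b,(400,450),interpolation=2),cv2.resize(t,(400,450),interpolation=2)]))
E
```

```text
[[0.45837    0.27368925 0.02      ]
 [0.43575451 0.30562096 0.02      ]] [[-0.06330666 -0.04154889  0.02      ]
 [-0.08003368 -0.00617515  0.02      ]]
```

View pics/pour.png

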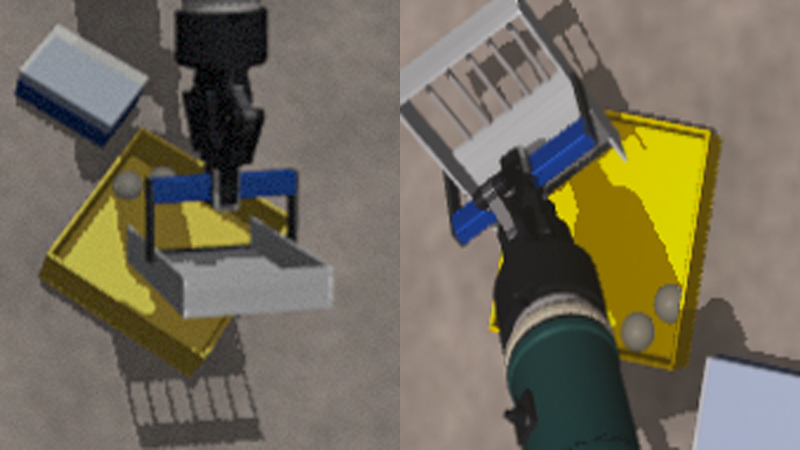

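Both white balls rest in the tub, at (127,184) and (162,180) in the left half, and the sieve is empty. Returning to the rest.

```bash
python3 - <<'E'
from g import *
T=cur()[0];Gp=np.load("grip.npy")
M=pose(polar(.63,32.4,.245),[0,0,88],32.4,15);rows(T,M,10)
L=Gp.copy();L[2,3]+=.10;rows(M,L,18)
E
```

```text
N 10 w [ 3.42 -0.01 -0.03] d [ 0.1 -0.9 -2.4] | norm 3.42 2.6
N 18 w [ 0.   -0.32  1.16] d [-17.1  -4.1  -0.4] | norm 1.2 17.6
```

Call:
step_arm(
  rows=[
    {"wx":2,"wy":0,"wz":0,"dx":0,"dy":-0.6,"dz":-1.5,"jaw":1},
    {"wx":3.6,"wy":0,"wz":0,"dx":0,"dy":-0.9,"dz":-2.5,"jaw":1},
    {"wx":3.6,"wy":0,"wz":0,"dx":0,"dy":-0.9,"dz":-2.5,"jaw":1},
    {"wx":3.6,"wy":0,"wz":0,"dx":0,"dy":-0.9,"dz":-2.5,"jaw":1},
    {"wx":3.6,"wy":0,"wz":0,"dx":0,"dy":-0.9,"dz":-2.5,"jaw":1},
    {"wx":3.6,"wy":0,"wz":0,"dx":0,"dy":-0.9,"dz":-2.5,"jaw":1},
    {"wx":3.6,"wy":0,"wz":0,"dx":0,"dy":-0.9,"dz":-2.5,"jaw":1},
    {"wx":3.6,"wy":0,"wz":0,"dx":0,"dy":-0.9,"dz":-2.5,"jaw":1},
    {"wx":3.6,"wy":0,"wz":0,"dx":0,"dy":-0.9,"dz":-2.5,"jaw":1},
    {"wx":3.4,"wy":0,"wz":0,"dx":0,"dy":-0.9,"dz":-2.5,"jaw":1},
  ],
)

```text
time: 19.0
eef_pos: [0.5377, 0.34, 0.2272]
ee_rot: [0.48, 0.868, 0.115, 0.062]
ft_force: [0.6, 0.4, -4.1]
width: 0.0129
grip_force: 61.2
```

Call:
step_arm(
  rows=[
    {"wx":0,"wy":-0.2,"wz":0.7,"dx":-10,"dy":-2.5,"dz":-0.2,"jaw":1},
    {"wx":0,"wy":-0.4,"wz":1.4,"dx":-20,"dy":-4.9,"dz":-0.5,"jaw":1},
    {"wx":0,"wy":-0.6,"wz":2.1,"dx":-31,"dy":-7.4,"dz":-0.7,"jaw":1},
    {"wx":0,"wy":-0.6,"wz":2.1,"dx":-31,"dy":-7.4,"dz":-0.7,"jaw":1},
    {"wx":0,"wy":-0.6,"wz":2.1,"dx":-31,"dy":-7.4,"dz":-0.7,"jaw":1},
    {"wx":0,"wy":-0.6,"wz":2.1,"dx":-31,"dy":-7.4,"dz":-0.7,"jaw":1},
    {"wx":0,"wy":-0.6,"wz":2.1,"dx":-31,"dy":-7.4,"dz":-0.7,"jaw":1},
    {"wx":0,"wy":-0.6,"wz":2.1,"dx":-31,"dy":-7.4,"dz":-0.7,"jaw":1},
    {"wx":0,"wy":-0.6,"wz":2.1,"dx":-31,"dy":-7.4,"dz":-0.7,"jaw":1},
    {"wx":0,"wy":-0.4,"wz":1.4,"dx":-20,"dy":-4.9,"dz":-0.5,"jaw":1},
  ],
)

```text
time: 20.0
eef_pos: [0.5858, 0.0679, 0.2149]
ee_rot: [0.617, 0.776, 0.102, 0.083]
ft_force: [0.6, -0.3, -4.5]
width: 0.0131
grip_force: 61.2
```

Call:
step_arm(
  rows=[
    {"wx":0,"wy":0,"wz":0,"dx":0,"dy":0,"dz":0,"jaw":1},
    {"wx":0,"wy":0,"wz":0,"dx":0,"dy":0,"dz":0,"jaw":1},
  ],
)

```text
time: 20.2
eef_pos: [0.5857, 0.0699, 0.2151]
ee_rot: [0.616, 0.777, 0.102, 0.082]
ft_force: [0.3, 0.4, -4.0]
width: 0.013
grip_force: 61.3
```

```bash
python3 - <<'E'
from g import *
T=cur()[0];Gp=np.load("grip.npy")
L=Gp.copy();L[2,3]+=.10;err(L);rows(T,L,4)
L=Gp.copy();L[2,3]+=.03;rows(T,L,7)
E
```

```text
t 20.2 err mm [39.2  8.5  1.7] deg [-0.07  0.61 -2.25] F [ 0.3  0.4 -4. ] w 13.0 q [ 0.05 -0.05  2.    0.06  0.93 -0.21]
N 4 w [ 0.02 -0.15  0.56] d [-9.7 -2.4 -0.5] | norm 0.58 10.0
N 7 w [ 0.01 -0.09  0.32] d [-5.6 -3.9  9.4] | norm 0.33 11.6
```

Call:
step_arm(
  rows=[
    {"wx":0,"wy":-0.2,"wz":0.6,"dx":-9.7,"dy":-2.4,"dz":-0.4,"jaw":1},
    {"wx":0,"wy":-0.2,"wz":0.6,"dx":-9.7,"dy":-2.4,"dz":-0.4,"jaw":1},
    {"wx":0,"wy":-0.1,"wz":0.6,"dx":-9.7,"dy":-2.4,"dz":-0.4,"jaw":1},
    {"wx":0,"wy":-0.1,"wz":0.5,"dx":-9.7,"dy":-2.4,"dz":-0.4,"jaw":1},
    {"wx":0,"wy":0,"wz":0,"dx":0,"dy":-2.6,"dz":9.7,"jaw":1},
    {"wx":0,"wy":0,"wz":0,"dx":0,"dy":-5.2,"dz":19.3,"jaw":1},
    {"wx":0,"wy":0,"wz":0,"dx":0,"dy":-5.2,"dz":19.3,"jaw":1},
    {"wx":0,"wy":0,"wz":0,"dx":0,"dy":-3.9,"dz":14.5,"jaw":1},
    {"wx":0,"wy":0,"wz":0,"dx":0,"dy":-1.3,"dz":4.8,"jaw":1},
    {"wx":0,"wy":0,"wz":0,"dx":0,"dy":0,"dz":0,"jaw":1},
  ],
)

```text
time: 21.2
eef_pos: [0.5835, 0.0308, 0.1427]
ee_rot: [0.632, 0.764, 0.099, 0.082]
ft_force: [-0.4, -0.4, -4.0]
width: 0.0124
grip_force: 61.2
```

```bash
python3 - <<'E'
from g import *
T=cur()[0];Gp=np.load("grip.npy")
L=Gp.copy();L[2,3]+=.03;err(L)
L=Gp.copy();L[2,3]+=.001;rows(T,L,6)
E
```

```text
t 21.2 err mm [ 1.2 -1.4  1.7] deg [ 0.15  0.07 -0.03] F [-0.4 -0.4 -4. ] w 12.4 q [-0.02  0.01  2.08  0.07  0.79 -0.26]
N 6 w [-0.03 -0.01  0.01] d [-0.2 -1.   4.4] | norm 0.03 4.5
```

Call:
step_arm(
  rows=[
    {"wx":0,"wy":0,"wz":0,"dx":-0.2,"dy":-1,"dz":4.5,"jaw":1},
    {"wx":0,"wy":0,"wz":0,"dx":-0.2,"dy":-1,"dz":6,"jaw":1},
    {"wx":0,"wy":0,"wz":0,"dx":-0.2,"dy":-1,"dz":5,"jaw":1},
    {"wx":0,"wy":0,"wz":0,"dx":-0.2,"dy":-1,"dz":4,"jaw":1},
    {"wx":0,"wy":0,"wz":0,"dx":-0.2,"dy":-1,"dz":3,"jaw":1},
    {"wx":0,"wy":0,"wz":0,"dx":-0.2,"dy":-1,"dz":2,"jaw":1},
    {"wx":0,"wy":0,"wz":0,"dx":0,"dy":0,"dz":0,"jaw":1},
  ],
)

```text
time: 21.9
eef_pos: [0.5849, 0.0295, 0.1187]
ee_rot: [0.631, 0.764, 0.1, 0.083]
ft_force: [-1.2, 0.1, -4.5]
width: 0.0125
grip_force: 61.2
```

```bash
python3 - <<'E'
from g import *
T=cur()[0];Gp=np.load("grip.npy");err(Gp)
E
```

```text
t 21.9 err mm [-0.3  1.3 -3.8] deg [ 0.05  0.04 -0.04] F [-1.2  0.1 -4.5] w 12.5 q [-0.02  0.04  2.1   0.08  0.74 -0.27]
```

Call:
step_arm(
  rows=[
    {"wx":0,"wy":0,"wz":0,"dx":0,"dy":-0.5,"dz":1.5,"jaw":1},
    {"wx":0,"wy":0,"wz":0,"dx":0,"dy":-0.5,"dz":1.5,"jaw":1},
    {"wx":0,"wy":0,"wz":0,"dx":0,"dy":-0.3,"dz":1,"jaw":1},
    {"wx":0,"wy":0,"wz":0,"dx":0,"dy":0,"dz":0,"jaw":1},
  ],
)

```text
time: 22.3
eef_pos: [0.585, 0.0295, 0.1149]
ee_rot: [0.631, 0.764, 0.1, 0.084]
ft_force: [-1.1, -0.4, -3.9]
width: 0.0133
grip_force: 61.3
```

```bash
python3 - <<'E'
from g import *
T=cur()[0];Gp=np.load("grip.npy");err(Gp)
E
```

```text
t 22.3 err mm [-0.4  0.4 -0.1] deg [ 0.    0.03 -0.05] F [-1.1 -0.4 -3.9] w 13.3 q [-0.02  0.05  2.11  0.08  0.73 -0.27]
```

Call:
step_arm(
  rows=[
    {"wx":0,"wy":0,"wz":0,"dx":0,"dy":0,"dz":0.8,"jaw":1},
    {"wx":0,"wy":0,"wz":0,"dx":0,"dy":0,"dz":0,"jaw":1},
  ],
)

```text
time: 22.5
eef_pos: [0.5852, 0.0296, 0.1149]
ee_rot: [0.631, 0.764, 0.1, 0.084]
ft_force: [-4.5, 1.0, 2.2]
width: 0.0129
grip_force: 62.3
```

Call:
step_arm(
  rows=[
    {"wx":0,"wy":0,"wz":0,"dx":0,"dy":0,"dz":0.8,"jaw":1},
    {"wx":0,"wy":0,"wz":0,"dx":0,"dy":0,"dz":0,"jaw":1},
  ],
)

```text
time: 22.7
eef_pos: [0.5851, 0.0296, 0.1148]
ee_rot: [0.631, 0.764, 0.1, 0.083]
ft_force: [-10.4, -1.0, 9.1]
width: 0.0131
grip_force: 63.4
```

Call:
step_arm(
  rows=[
    {"wx":0,"wy":0,"wz":0,"dx":0,"dy":0,"dz":-0.8,"jaw":1},
    {"wx":0,"wy":0,"wz":0,"dx":0,"dy":0,"dz":0,"jaw":0.8},
    {"wx":0,"wy":0,"wz":0,"dx":0,"dy":0,"dz":0,"jaw":0.5},
    {"wx":0,"wy":0,"wz":0,"dx":0,"dy":0,"dz":0,"jaw":0.2},
    {"wx":0,"wy":0,"wz":0,"dx":0,"dy":0,"dz":0,"jaw":0},
    {"wx":0,"wy":0,"wz":0,"dx":0,"dy":0,"dz":0,"jaw":0},
    {"wx":0,"wy":0,"wz":0,"dx":0,"dy":0,"dz":0,"jaw":0},
    {"wx":0,"wy":0,"wz":0,"dx":0,"dy":0,"dz":0,"jaw":0},
  ],
)

```text
time: 23.5
eef_pos: [0.5853, 0.0295, 0.1142]
ee_rot: [0.631, 0.764, 0.1, 0.084]
ft_force: [-0.1, -0.2, -0.6]
width: 0.0854
grip_force: 0.0
```

Call:
step_arm(
  rows=[
    {"wx":0,"wy":0,"wz":0,"dx":0,"dy":0,"dz":-8,"jaw":0},
    {"wx":0,"wy":0,"wz":0,"dx":0,"dy":0,"dz":-16,"jaw":0},
    {"wx":0,"wy":0,"wz":0,"dx":0,"dy":0,"dz":-24,"jaw":0},
    {"wx":0,"wy":0,"wz":0,"dx":0,"dy":0,"dz":-30,"jaw":0},
    {"wx":0,"wy":0,"wz":0,"dx":0,"dy":0,"dz":-30,"jaw":0},
    {"wx":0,"wy":0,"wz":0,"dx":0,"dy":0,"dz":-20,"jaw":0},
    {"wx":0,"wy":0,"wz":0,"dx":0,"dy":0,"dz":-10,"jaw":0},
    {"wx":0,"wy":0,"wz":0,"dx":0,"dy":0,"dz":0,"jaw":0},
  ],
)

```text
time: 24.3
eef_pos: [0.551, 0.0229, 0.2498]
ee_rot: [0.631, 0.764, 0.101, 0.085]
ft_force: [-0.4, -0.2, -0.3]
width: 0.0857
grip_force: 0.0
```

```bash
python3 - <<'E'
from g import *
from workcell import arm
err(P)
a=arm.read_camera("top")["image"][110:300,120:510];b=arm.read_camera("scene")["image"][100:300,180:490]
cv2.imwrite("pics/end.png",np.vstack([cv2.resize(a,(600,292),interpolation=2),cv2.resize(b[:,:],(600,306),interpolation=2)]))
E
```

```text
t 24.3 err mm [ -0.4   2.5 -49.8] deg [-0.22 -0.1  -0.09] F [-0.4 -0.2 -0.3] w 85.7 q [-0.04 -0.15  2.03  0.07  1.01 -0.26]
```

View pics/end.png

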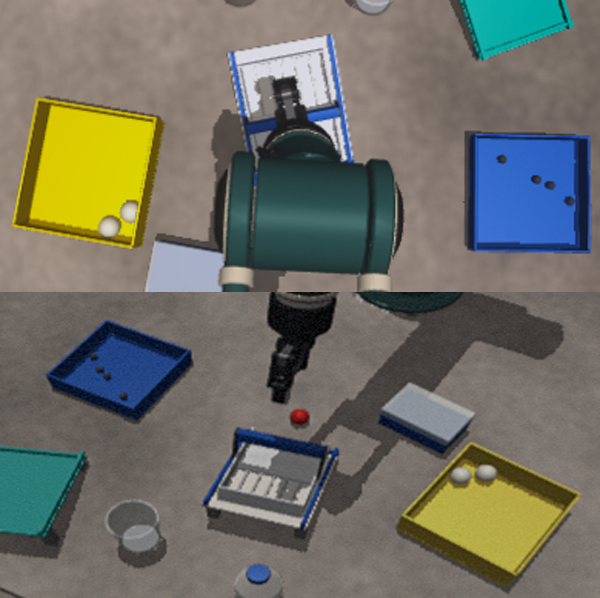

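The picture shows four small balls in the pan (scene half, around (95,357) to (123,396)) and two large ones in the tub at (460,474) and (486,472). The sieve lies flat between the guides at (275,475), and the bystanders stand as they were.

```bash
python3 -c "
from workcell import arm
print(arm.sign_off())"
```

```text
the job is handed in; nothing more can be done
None
```

The job is handed in at about 24 s of the 67 s: four small balls in the blue pan, two large balls in the yellow tub, the empty sieve back on its rest and released, and the bystanders not moved as far as the last picture shows.

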